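# Close a small three-part splint mould and hold it shut

### The job

Close the small dental mould: lower the blue holed frame over the two dowel pins of the bolted-down lower half until it lies flush, and let go of it. Then set the upper half with the black grip on the same pins, press it down against the orange sprung pad until it closes flush on the frame, and finish like that, still gripping the black grip and pressing the mould shut. Leave the other things on the worktop where they are.

Things in the scene. Friction and masses are not known exactly. Their poses are not given: they have to be found in the camera images.
- lower_face (a point): Lower mould half, bolted down (never moves): an aluminium block 100 (x) x 50 (y) mm on a dark flange 128 x 74 mm, 8 mm thick. This point is the centre of its flat top face, 30 mm above the worktop; x runs along its length. Two steel dowels, 10 mm thick with tapered noses, stand at x = +38 and -38 mm, y = 0, 30 mm above this face (the last 7 mm tapers to 3.6 mm). Between them stands the orange sprung pad, 40 x 24 mm, its top 20 mm above this face when free.
- frame_center (a point): Middle frame: loose blue plate 100 (x) x 50 (y) x 14 mm, about 150 g, lying flat on the worktop; this point is its centre, 7 mm above its underside. Two through holes 11.5 mm wide at x = +38 and -38 mm, y = 0, and a window 50 x 32 mm in the middle that clears the orange pad. Fits the dowels either way round (half turn about z). Can be grasped across its 50 mm width. Seated, this point is 7 mm above lower_face.
- upper_grip (a point): Centre of the black bar grip of the upper mould half: bar 40 (x) x 14 (y) x 28 mm high, upright in the middle of the plate's top, to be grasped across its 14 mm. The point is 14 mm below the bar's top, 14 mm above the plate's top face and 32 mm above the plate's underside.
- upper_underside (a point): Upper mould half, loose, about 250 g, lying flat on the worktop: aluminium plate 100 (x) x 50 (y) x 18 mm with two through holes 11.5 mm wide at x = +38 and -38 mm, y = 0, and the black bar grip along x on top. Fits either way round (half turn about z). This point is the centre of its underside. Mould shut: 14 mm above lower_face; resting on the free pad by its own weight: 20 mm above it.
- ejector (a joint): Orange sprung pad of the lower half: 0 when fully up, grows as it is pressed down, m. The spring pushes back with about 5.4 N at the start and 0.9 N more per mm; the mould is shut at 0.006 (about 11 N), where the upper half rests on the seated frame.
- putty_tub: a yellow round tub, a bystander to be left alone; origin under its centre
- orange_bottle: an orange bottle, a bystander to be left alone; origin under its centre
- carton_low: a low white and red carton beside the tall clear drawer tower, which fills the left end of the worktop (x over 0.42, y over 0.40 m) close to where the arm may start and must be kept clear of, a bystander to be left alone; origin under its centre
- roll_box: a small white and blue carton, a bystander to be left alone; origin under its centre
- pen_blue: a blue pen, a bystander to be left alone; origin under its centre
- pouch_green: a flat green pouch, a bystander to be left alone; origin under its centre

How it is judged:
On the way, in this order (a step that is already met when the one before it is completed fails the run):
1. the blue frame lies flush on the lower half over both dowels, let go (z of frame_center in the frame of lower_face between 0 and 0.0085 m and horizontal distance between frame_center and lower_face below 0.003 m and angle between the z axis of frame_center and the z axis of lower_face, either way round below 0.035 rad and angle between the x axis of frame_center and the x axis of lower_face, either way round below 0.08 rad and contact force between the fingers and middle_frame below 0.1 N), for 0.2 s.
2. the upper half is on both dowels above the frame (z of upper_underside in the frame of lower_face between 0 and 0.025 m and horizontal distance between upper_underside and lower_face below 0.003 m).
At the end, for the whole second after the job is handed in: Frame within 1.5 mm of flush on the lower half, upper half within 1.8 mm of flush on the frame, both within 3 mm of its centre, level and lined up; pad down more than 4 mm; fingers still round the black grip (centred within 30 mm of its middle, over 3 N), nothing moving (z of frame_center in the frame of lower_face between 0 and 0.0085 m and horizontal distance between each of frame_center, upper_underside and lower_face below 0.003 m and angle between the z axis of frame_center and the z axis of lower_face, either way round below 0.035 rad and angle between the x axis of each of frame_center, upper_underside and the x axis of lower_face, either way round below 0.08 rad and z of upper_underside in the frame of lower_face between 0 and 0.0158 m and angle between the z axis of upper_underside and the z axis of lower_face, either way round below 0.04 rad and value of joint ejector above 0.004 m and contact force between the fingers and upper_half above 3 N and distance between the grasp point and upper_grip below 0.03 m and linear speed of upper_half below 0.02 m/s); the arm keeps its last pose, push and grip.
It fails at once if another thing on the worktop is displaced by more than 4 cm (distance of any of putty_tub, orange_bottle, carton_low, roll_box, pen_blue, pouch_green from where it was at the start of the episode above 0.04 m).
It also fails if it takes over 67 s, if anything falls off the work surface, if the arm or the gripper's body presses on something with over 40 N, if the wrist force passes 120 N, or if a joint passes its speed limit or range.

### The arm

A 7-joint arm with a two-finger parallel gripper is mounted at the origin on a cart in front of the work surface, level with it; the furniture and walls round the work are solid. World frame = base frame: x ahead of the robot, y to its left, z up, the work surface at z = 0. Lengths are in m, angles in rad, forces in N, time in s.
With the tool pointing down it reaches from about 0.4 to 0.85 m from the base axis. Payload 4.5 kg.
Tool frame: the origin (TCP) lies at the very end of the fingers, on their centre line; the grasp point (between the pads) lies 19 mm behind it (bot.pinch_z is the distance from the TCP to the grasp point, in m); z points along the fingers, y is the line along which they close (so a half turn about z gives the same grasp; the last joint's range is limited). The gripper opens to 85 mm and grips with 20 to 120 N. Pads are 22 mm wide; open, the fingers measure 114 mm over their backs; the gripper's body (76 mm by 85 mm) begins 54 mm behind the grasp point. The pads swing forward as they close: fully open they stand 13 mm farther back than shut.
Start: joints at [0.034, 0.689, -0.195, 1.565, 0.157, 0.902, -0.215], TCP at [0.625, 0, 0.231] pointing down, gripper open.
Joint ranges: [-3.01, 3.01], [-0.46, 2.08], [-1.47, 1.51], [0.13, 2.56], [-1, 4.14], [0.04, 2.09], [-2.66, 2.66]. Speed limits (rad/s): [2.57, 2.57, 3.14, 3.14, 3.14, 3.14, 3.14].

### API

Orientations are given as a unit quaternion [x, y, z, w].
In Python, from bench import bot gives the robot as it stands.
- The arm moves only by the shell command python3 -m inch 'ROWS' [FORCE]. ROWS is text: rows parted by semicolons, each of 5 numbers parted by spaces: the closure, from -1 (fully open) to 1 (shut), then the shift along the tool's x, y, z in units of 0.04 m (1.0 is 0.04 m), then the turn about the tool's z in units of 8 degrees (1.0 is 8 degrees). In form: fingers tx ty tz yaw; .... A call has 1 to 10 rows; each row shifts and turns the commanded pose from where the row before left it, along the tool's axes as they then stand; what a row does not reach is not made up. A row lasts 1/10 s, in which the tool goes at most 50 mm and 8.59 degrees, less where a joint would pass 70% of its speed; a pose out of reach is approached as far as the arm can. A call with a number of a shift or a turn outside -1 to 1 is refused whole. A call with a gripper value outside its range is refused whole. The fingers move at their own pace and stop on an object; FORCE is the grip in N (left out, the last holds). Time passes only in rows, so rows that do not move let the fingers close. It gives the time, the measured TCP pose, the force, the opening and the grip force at its end, in the units of the state.
- bot.state(): the state, without advancing time (a new reading comes with each control period).
- bot.get_image(name): name is "scene" or "side" or "wrist"; returns a dict with "pixels" (420x560x3 uint8, red, green, blue), "K" (3x3 intrinsics, pixels), "pose" (4x4, takes a point from camera to world coordinates). Camera axes: x right, y down, z forward; pixel columns grow to the right and rows downward; lengths in m; the calibration is good to about 2 mm. The wrist camera is an equidistant fisheye: a pixel r from the principal point sees the ray r / f radians off the axis. A picture is of the moment at which its call begins. There is no depth.
- bot.close_job(): hands the job in; it is judged then, once.
The state is a dict: "time": time; "joint_pos": joint angles; "joint_vel": joint speeds; "tau": joint torques, N m; "tool_pos": TCP position; "ee_rot": TCP orientation; "contact_force": force on the tool from outside, world axes, zero at the start; "torque": the same for the moment, N m; "gripper_width": finger opening in m; "gripper_force": force on a finger pad.
Only numpy, scipy, OpenCV 4.12 (cv2) and the standard library are available. Lean on these libraries where they do the work, as an engineer would, in place of code of your own. Each camera call takes 0.05 s, during which the arm holds its last target. There are 200 camera calls.

## Working session

There is one attempt and no reset: what is moved stays moved. The work goes in short steps, Python scripts to look and compute and a shell command to move; the robot and the scene stay as the last step left them, time stands still between calls to the robot, and variables do not carry over. Pictures are saved under pics/ and viewed, at most 10 in all, crops included, and the job is handed in when it is done.

```bash
mkdir -p pics
python3 - <<'E'
from bench import bot
import cv2,pickle
d={}
for n in("scene","side","wrist"):
    d[n]=bot.get_image(n); cv2.imwrite(f"pics/{n}0.png",d[n]["pixels"][:,:,::-1])
    print(n,d[n]["K"],d[n]["pose"].round(3))
pickle.dump(d,open("im0.pkl","wb"))
print(bot.state(),bot.pinch_z)
E
```

```text
scene [[529.36382299   0.         274.54955432]
 [  0.         529.36382299 211.85454471]
 [  0.           0.           1.        ]] [[ 0.545 -0.647  0.534 -0.246]
 [-0.839 -0.415  0.353 -0.524]
 [-0.007 -0.64  -0.768  1.114]
 [ 0.     0.     0.     1.   ]]
side [[433.91523833   0.         281.45134903]
 [  0.         433.91523833 210.60061037]
 [  0.           0.           1.        ]] [[ 0.98  -0.117  0.158  0.335]
 [-0.197 -0.592  0.781 -0.856]
 [ 0.003 -0.797 -0.604  0.695]
 [ 0.     0.     0.     1.   ]]
wrist [[325.1922621    0.         274.26673575]
 [  0.         325.1922621  209.64575223]
 [  0.           0.           1.        ]] [[ 1.     0.    -0.003  0.624]
 [-0.001 -0.95  -0.312  0.081]
 [-0.003  0.312 -0.95   0.373]
 [ 0.     0.     0.     1.   ]]
{'time': 0.15, 'joint_pos': array([ 0.03381851,  0.68979332, -0.19452047,  1.56608723,  0.15729563,
        0.90250591, -0.21507089]), 'joint_vel': array([-0.00034421, -0.00304044,  0.00105184, -0.002452  ,  0.00099923,
       -0.00074542,  0.00045954]), 'tau': array([-6.29315091e-04, -5.39936972e+01, -1.26815826e+00, -1.58719003e+01,
        9.24438267e-03,  6.49630194e-03,  1.79077297e-06]), 'tool_pos': array([ 6.24511593e-01, -5.11380807e-05,  2.30671623e-01]), 'ee_rot': array([ 7.07083376e-01,  7.07129837e-01, -5.32476285e-04, -4.58470264e-04]), 'contact_force': array([ 0.62014153, -0.30131124,  0.60792297]), 'torque': array([-0.00396972, -0.05461257, -0.02499127]), 'gripper_force': 0.0, 'gripper_width': 0.0856458578957785} 0.0187
```

View pics/scene0.png

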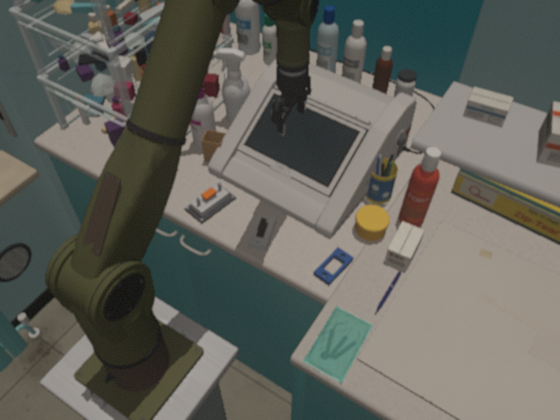

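View pics/wrist0.png

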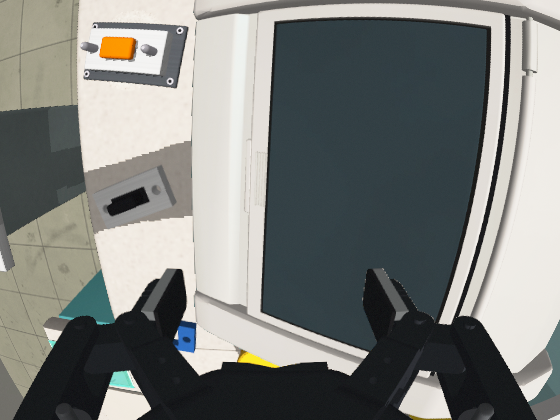

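The scene view shows the lower half near (210,200), the upper half near (263,230) and the frame near (333,266). The wrist view shows the lower half at (120,50), the upper at (130,197) and a corner of the frame at (187,337). A large white appliance stands just behind the strip they lie on.

```bash
cat > h.py <<'E'
from bench import bot
import numpy as np,cv2
def ray(im,n,px):
    K=im["K"];p=np.asarray(px,float)
    v=np.array([(p[0]-K[0,2])/K[0,0],(p[1]-K[1,2])/K[1,1]])
    if n=="wrist":
        r=np.hypot(*v); d=np.r_[v/max(r,1e-9)*np.sin(r),np.cos(r)]
    else: d=np.r_[v,1]
    return im["pose"][:3,:3]@d, im["pose"][:3,3]
def at(im,n,px,z):
    d,o=ray(im,n,px); return o+d*(z-o[2])/d[2]
def proj(im,n,X):
    c=im["pose"][:3,:3].T@(np.asarray(X)-im["pose"][:3,3]);K=im["K"]
    if n=="wrist":
        r=np.hypot(c[0],c[1]);v=c[:2]/max(r,1e-9)*np.arctan2(r,c[2])
    else: v=c[:2]/c[2]
    return v*K[0,0]+K[:2,2]
E
python3 - <<'E'
import pickle,cv2,numpy as np
d=pickle.load(open("im0.pkl","rb"))
z=lambda a,s:cv2.resize(a,s,interpolation=cv2.INTER_CUBIC)
s=d["scene"]["pixels"][160:310,170:370]; w=d["wrist"]["pixels"][0:225,70:220];
a=z(s,(800,600))[:,:,::-1]
cv2.imwrite("pics/c1.png",a)
b=z(w,(400,600)); e=z(d["side"]["pixels"],(400,300))
c=np.hstack([b,np.vstack([e,z(d["side"]["pixels"][120:330,20:300],(400,300))])])
cv2.imwrite("pics/c2.png",c[:,:,::-1])
E
```

```text
(no output)
```

View pics/c1.png

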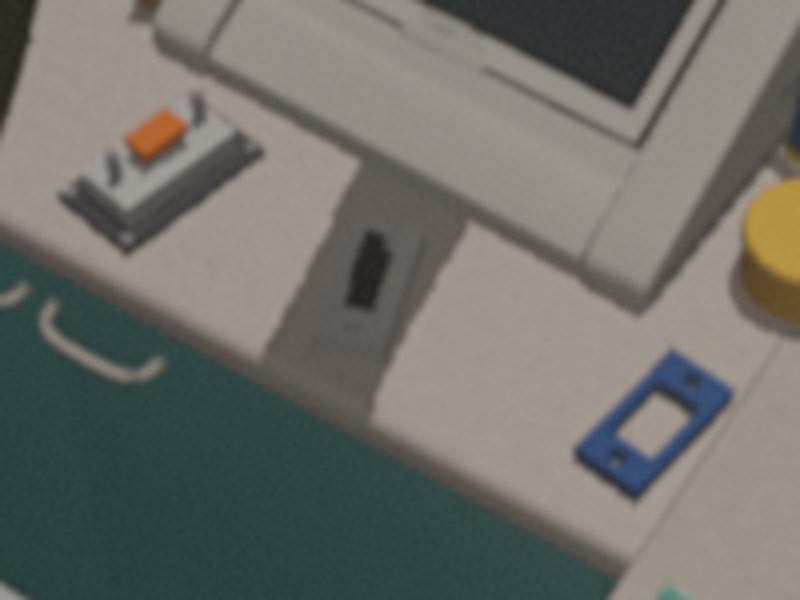

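View pics/c2.png

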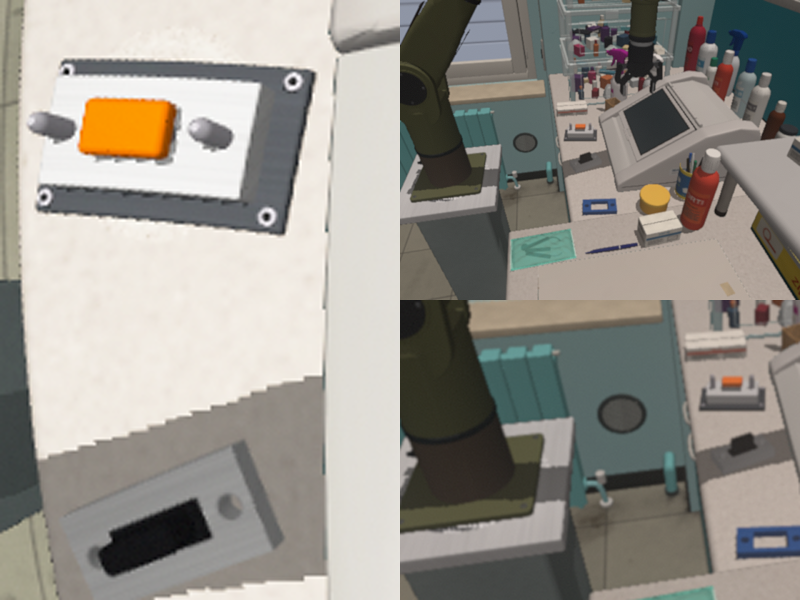

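Run:
```python
import pickle
from h import *
d=pickle.load(open("im0.pkl","rb"))
S=lambda u,v,z:at(d["scene"],"scene",(170+u/4,160+v/4),z).round(4)[:2]
W=lambda u,v,z:at(d["wrist"],"wrist",(70+u*.375-.3,v*.375-.3),z).round(4)[:2]
def rep(n,P):
    P=np.array(P);print(n,*P,"mean",P.mean(0).round(4),"len",[round(float(np.hypot(*(P[i]-P[i-1]))),4) for i in range(len(P))],"ang",np.degrees(np.arctan2(*(P[1]-P[0])[::-1])).round(1))
rep("frame S",[S(577,450,.014),S(675,348,.014),S(733,390,.014),S(635,490,.014)])
rep("frame holes S",[S(618,456,.014),S(691,379,.014)])
rep("lower tips W",[W(33,118,.058),W(195,128,.058)])
rep("lower base W",[W(73,128,.03),W(230,139,.03)])
rep("lower top W",[W(40,188,.03),W(240,198,.03),W(260,82,.03),W(57,75,.03)])
rep("lower tips S",[S(112,157,.058),S(197,95,.058)])
rep("upper holes W",[W(95,555,.018),W(230,507,.018)])
rep("upper grip top W",[W(112,575,.046),W(210,540,.046),W(195,500,.046),W(98,540,.046)])
# appliance front edge
print("appl edge at table W",W(325,380,0),W(325,60,0),"S",S(200,68,0),S(640,312,0), S(470,215,0))
for n,(u,v) in dict(carton=(0,0)).items(): pass
# where frame corner in wrist
print("frame W corner", [at(d["wrist"],"wrist",p,.014).round(4)[:2] for p in((195,322),(195,351),(187,340))])
```

```text
frame S [ 0.4075 -0.2069] [ 0.5085 -0.2206] [ 0.4995 -0.2669] [ 0.4016 -0.2512] mean [ 0.4543 -0.2364] len [0.0447, 0.1019, 0.0472, 0.0992] ang -7.7
frame holes S [ 0.4174 -0.2304] [ 0.4927 -0.2407] mean [ 0.455  -0.2356] len [0.076, 0.076] ang -7.8
lower tips W [0.4181 0.1633] [0.4922 0.1471] mean [0.4552 0.1552] len [0.0759, 0.0759] ang -12.3
lower base W [0.4213 0.1622] [0.4961 0.1464] mean [0.4587 0.1543] len [0.0765, 0.0765] ang -11.9
lower top W [0.4038 0.1378] [0.5004 0.1211] [0.5089 0.1693] [0.4122 0.1884] mean [0.4563 0.1542] len [0.0513, 0.098, 0.0489, 0.0986] ang -9.8
lower tips S [0.4144 0.1561] [0.4897 0.1422] mean [0.452  0.1492] len [0.0766, 0.0766] ang -10.5
upper holes W [ 0.4096 -0.0336] [ 0.4835 -0.0114] mean [ 0.4466 -0.0225] len [0.0772, 0.0772] ang 16.7
upper grip top W [ 0.4338 -0.0338] [ 0.484  -0.0182] [ 0.4791 -0.0009] [ 0.4293 -0.0178] mean [ 0.4566 -0.0177] len [0.0166, 0.0526, 0.018, 0.0526] ang 17.3
appl edge at table W [0.5264 0.0411] [0.5284 0.1842] S [0.5527 0.1929] [ 0.5314 -0.1834] [ 0.5412 -0.0454]
frame W corner [array([ 0.5115, -0.2037]), array([ 0.5038, -0.2611]), array([ 0.4945, -0.2394])]
```

```bash
python3 -m inch '-1 -.74 -.53 0 0;-1 -.74 -.53 0 0;-1 -.74 -.53 0 0;-1 -.74 -.53 0 0;-1 -.74 -.53 0 0;-1 -.74 -.53 0 0;-1 -.74 -.53 0 0;-1 -.74 -.53 0 0;-1 0 0 0 0;-1 0 0 0 0' 40
```

```text
time: 1.15
tool_pos: [0.4549, -0.2374, 0.2312]
ee_rot: [0.708, 0.706, 0.0, -0.0]
contact_force: [1.2, 0.2, -0.4]
gripper_width: 0.0857
gripper_force: 0.0
```

```bash
python3 -m inch '-1 0 0 0 -1;-1 0 0 0 -1;-1 0 0 0 -1;-1 0 0 0 -1;-1 0 0 0 -1;-1 0 0 0 -1;-1 0 0 0 -1;-1 0 0 0 -1;-1 0 0 0 -1;-1 0 0 0 -1'; python3 -m inch '-1 0 0 1 -.25;-1 0 0 1 0;-1 0 0 0 0'
python3 - <<'E'
from h import *
import pickle
from scipy.spatial.transform import Rotation as R
im=bot.get_image("wrist");cv2.imwrite("pics/w1.png",im["pixels"][:,:,::-1]);pickle.dump(im,open("w1.pkl","wb"))
s=bot.state();print(s["tool_pos"],R.from_quat(s["ee_rot"]).as_matrix().round(3),s["joint_pos"].round(2),im["pose"].round(3))
hsv=cv2.cvtColor(im["pixels"],cv2.COLOR_RGB2HSV)
m=cv2.inRange(hsv,(105,120,40),(125,255,255))
cs,_=cv2.findContours(m,cv2.RETR_CCOMP,cv2.CHAIN_APPROX_NONE)
for c in cs:
    if cv2.contourArea(c)>60:
        r=cv2.minAreaRect(c);print(cv2.contourArea(c),r, at(im,"wrist",r[0],.014).round(4))
E
```

```text
time: 2.15
tool_pos: [0.4566, -0.2351, 0.2314]
ee_rot: [0.083, 0.997, 0.001, 0.0]
contact_force: [1.0, -0.0, 0.8]
gripper_width: 0.0853
gripper_force: 0.0
time: 2.45
tool_pos: [0.4531, -0.2345, 0.1477]
ee_rot: [0.068, 0.998, 0.002, -0.004]
contact_force: [-1.5, 0.5, 0.1]
gripper_width: 0.0854
gripper_force: 0.0
[ 0.45482803 -0.23492141  0.14999983] [[-0.991  0.136 -0.004]
 [ 0.136  0.991  0.002]
 [ 0.004  0.002 -1.   ]] [ 0.73  0.72 -0.56  1.97  0.62  0.64  1.2 ] [[ 0.137  0.944  0.301  0.374]
 [ 0.991 -0.132 -0.039 -0.224]
 [ 0.003  0.304 -0.953  0.291]
 [ 0.     0.     0.     1.   ]]
278.0 ((141.36795043945312, 264.95697021484375), (41.63856506347656, 8.512601852416992), 74.35775756835938) [ 0.5013 -0.3764  0.014 ]
571.5 ((123.02996063232422, 199.0021514892578), (87.8003158569336, 9.291138648986816), 75.69972229003906) [ 0.4313 -0.376   0.014 ]
5831.0 ((275.5, 199.0), (108.0, 57.0), 90.0) [ 0.452  -0.2325  0.014 ]
63.0 ((274.0, 238.5), (12.0, 7.0), -0.0) [ 0.4892 -0.239   0.014 ]
1851.5 ((275.0, 199.5), (38.0, 51.0), 0.0) [ 0.4524 -0.233   0.014 ]
143.0 ((275.5000305175781, 159.00001525878906), (13.435027122497559, 13.435027122497559), 45.0) [ 0.4167 -0.2277  0.014 ]
```

View pics/w1.png

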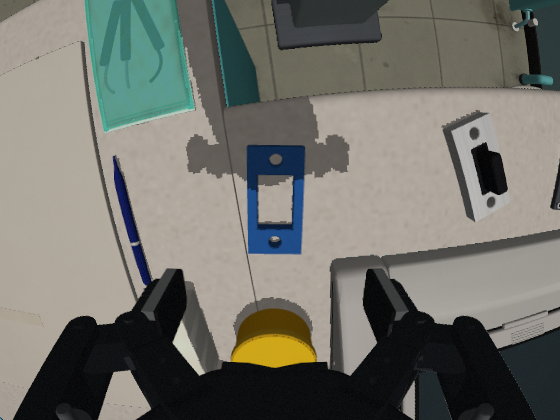

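```bash
cat >> h.py <<'E'
def rect(im,n,m,z,mina=400):
    out=[]
    for c in cv2.findContours(m,cv2.RETR_EXTERNAL,cv2.CHAIN_APPROX_NONE)[0]:
        if cv2.contourArea(c)<mina: continue
        w=np.array([at(im,n,p,z)[:2] for p in c[:,0,:]])
        (cx,cy),(a,b),t=cv2.minAreaRect((w*1e4).astype(np.float32))
        if a<b: a,b,t=b,a,t+90
        out.append(((cx/1e4).__round__(4),(cy/1e4).__round__(4),round(a/10,1),round(b/10,1),round((t+90)%180-90,1)))
    return out
E
python3 - <<'E'
from h import *
import pickle
im=pickle.load(open("w1.pkl","rb"))
hsv=cv2.cvtColor(im["pixels"],cv2.COLOR_RGB2HSV)
m=cv2.inRange(hsv,(105,120,40),(125,255,255))
print(rect(im,"wrist",m,.014,1500))
for p in [(275.8,159.3),(274.5,240.5)]: print(at(im,"wrist",p,.014).round(4))
for p in [(474,133),(491,202)]: print("uh",at(im,"wrist",p,.018).round(4))
E
```

```text
[(0.4543, -0.2335, 100.5, 49.2, -8.5)]
[ 0.417  -0.2275  0.014 ]
[ 0.4913 -0.2389  0.014 ]
uh [ 0.4108 -0.0361  0.018 ]
uh [ 0.4831 -0.0122  0.018 ]
```

The frame lies at (0.4543, -0.2335) and is turned -8.5°, with its measured size right (100.5 x 49.2 mm). The fingers straddle it clear of the tub and pen, so I'll descend.

```bash
python3 -m inch '-1 0 .035 .7 .1;-1 0 0 .8 0;-1 0 0 .8 0;-1 0 0 .7 0;-1 0 0 .4 0;-1 0 0 .2 0;-1 0 0 .13 0;-1 0 0 0 0;-1 0 0 0 0'; python3 -m inch '.2 0 0 0 0;1 0 0 0 0;1 0 0 0 0;1 0 0 0 0;1 0 0 0 0;1 0 0 0 0;1 0 0 0 0' 40
```

```text
time: 3.4
tool_pos: [0.4565, -0.2356, 0.0031]
ee_rot: [0.077, 0.997, -0.0, 0.001]
contact_force: [-1.1, 0.7, 0.1]
gripper_width: 0.0853
gripper_force: 0.0
time: 4.1
tool_pos: [0.4559, -0.2354, 0.0029]
ee_rot: [0.077, 0.997, -0.0, 0.001]
contact_force: [-0.0, 0.6, 6.0]
gripper_width: 0.0489
gripper_force: 41.3
```

```bash
python3 -m inch '1 0 0 -.3 0;1 0 0 -.6 0;1 0 0 -.8 0;1 0 0 -.8 0;1 0 0 -.6 0;1 0 0 -.3 0;1 0 0 0 0' ; python3 -m inch '1 .06 .4 0 0;1 .12 .8 0 0;1 .12 .8 0 0;1 .12 .8 0 0;1 .12 .8 0 0;1 .12 .8 0 0;1 .12 .8 0 0;1 .06 .4 0 0;1 0 0 0 0;1 0 0 0 0'
python3 - <<'E'
from h import *
import pickle
from scipy.spatial.transform import Rotation as R
im=bot.get_image("wrist");pickle.dump(im,open("w2.pkl","wb"));sc=bot.get_image("scene");pickle.dump(sc,open("s2.pkl","wb"))
cv2.imwrite("pics/w2.png",np.hstack([im["pixels"][:,:,::-1],sc["pixels"][0:420,60:300,::-1]]))
s=bot.state();print(s["tool_pos"],R.from_quat(s["ee_rot"]).as_matrix().round(3),s["joint_pos"].round(2),s["gripper_width"],s["contact_force"],im["pose"].round(3))
E
```

```text
time: 4.8
tool_pos: [0.4562, -0.2359, 0.1392]
ee_rot: [0.077, 0.997, -0.0, 0.001]
contact_force: [1.4, 0.3, -1.3]
gripper_width: 0.0491
gripper_force: 42.4
time: 5.8
tool_pos: [0.4559, -0.0095, 0.1371]
ee_rot: [0.077, 0.997, -0.001, -0.001]
contact_force: [-1.2, 0.1, -1.2]
gripper_width: 0.0487
gripper_force: 42.4
[ 0.45607995 -0.01050327  0.13740947] [[-0.988  0.155 -0.002]
 [ 0.155  0.988 -0.001]
 [ 0.001 -0.002 -1.   ]] [ 0.2   0.67 -0.45  2.14  0.65  0.46  0.66] 0.04873773947363604 [-0.25407748 -0.85564291 -1.39589497] [[ 0.153  0.94   0.306  0.376]
 [ 0.988 -0.145 -0.048  0.003]
 [-0.001  0.31  -0.951  0.279]
 [ 0.     0.     0.     1.   ]]
```

View pics/w2.png

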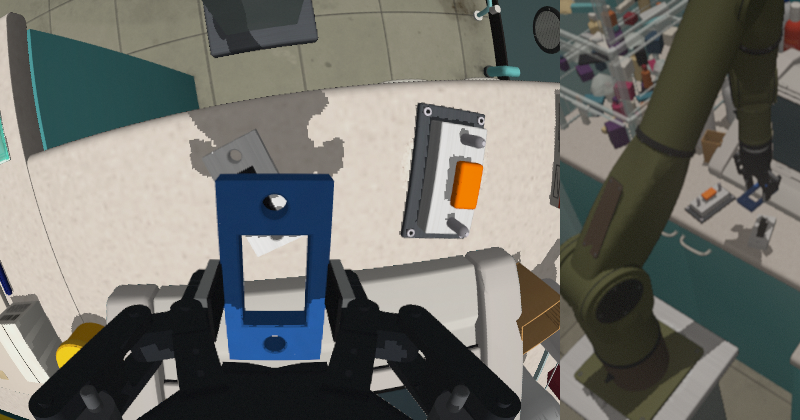

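The frame is held square, with its holes at (274,202) and (275,343). The lower half stands clear of it, with dowels near (474,140) and (460,229), and the arm is well away from the tower. I'll enlarge the dowels to measure them.

Run:
```python
import pickle,cv2,numpy as np
im=pickle.load(open("w2.pkl","rb"))["pixels"]
c=cv2.rotate(im[95:250,395:495],cv2.ROTATE_90_COUNTERCLOCKWISE)
cv2.imwrite("pics/c3.png",cv2.resize(c,None,fx=5,fy=5,interpolation=cv2.INTER_CUBIC)[:,:,::-1])
```

```text
(no output)
```

View pics/c3.png

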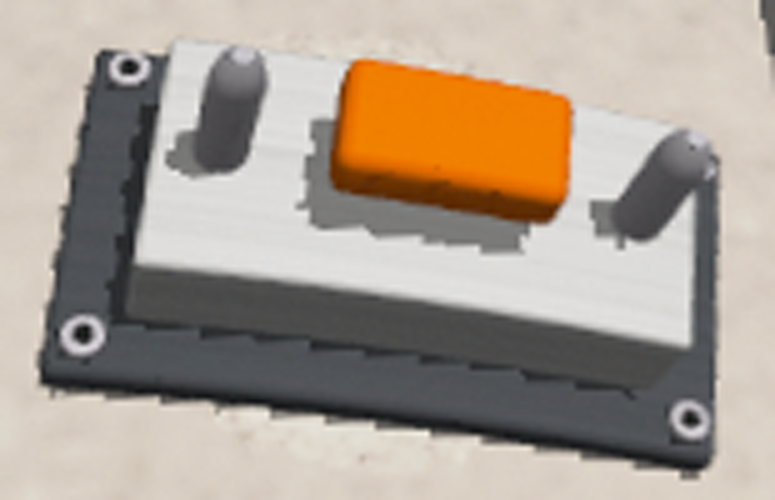

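Run:
```python
from h import *
import pickle
im=pickle.load(open("w2.pkl","rb"))
f=lambda u,v,z:at(im,"wrist",(494.5-v/5,94.5+u/5),z)[:2]
def pr(n,a,b):
    d=b-a;print(n,((a+b)/2).round(4),"len",np.hypot(*d).round(4),"ang",np.degrees(np.arctan2(d[1],d[0])).round(2))
pr("tips",f(242,55,.060),f(693,140,.060))
pr("bases",f(222,160,.030),f(637,228,.030))
pr("screws diag",f(129,68,.009),f(690,420,.009)); pr("screw short",f(129,68,.009),f(82,333,.009)); pr("screw long",f(82,333,.009),f(690,420,.009))
pr("block edge",f(133,265,.03),f(692,348,.03))
pr("block side",f(172,40,.03),f(133,265,.03))
z=.1374+.0113
g=lambda p:at(im,"wrist",p,z)[:2]
pr("held holes",g((274.3,202.3)),g((275.3,343.5)))
hsv=cv2.cvtColor(im["pixels"],cv2.COLOR_RGB2HSV)
m=cv2.inRange(hsv,(105,120,20),(125,255,255));m[:,:200]=0
print(rect(im,"wrist",m,z,1500))
```

```text
tips [0.4547 0.1541] len 0.0753 ang -11.62
bases [0.4553 0.1526] len 0.0756 ang -11.17
screws diag [0.4556 0.1553] len 0.1295 ang -39.13
screw short [0.3995 0.1668] len 0.06 ang -101.39
screw long [0.4497 0.1259] len 0.1147 ang -11.55
block edge [0.4501 0.1298] len 0.0991 ang -11.1
block side [0.4063 0.1633] len 0.0489 ang -101.32
held holes [ 0.4532 -0.0085] len 0.0769 ang -8.42
[(0.453, -0.0089, 101.7, 49.9, -9.0)]
```

```bash
python3 -m inch '1 0 0 0 .34;1 .06 .4 0 0;1 .15 .8 0 0;1 .15 .8 0 0;1 .15 .8 0 0;1 .144 .8 0 0;1 .09 .4 0 0;1 0 0 .3 0;1 0 0 .8 0;1 0 0 .57 0'; python3 -m inch '1 0 0 0 0;1 0 0 0 0;1 0 0 0 0'
python3 - <<'E'
from h import *
import pickle
from scipy.spatial.transform import Rotation as R
im=bot.get_image("wrist");sc=bot.get_image("scene");sd=bot.get_image("side");pickle.dump((im,sc,sd),open("w3.pkl","wb"))
s=bot.state();print(s["tool_pos"],R.from_quat(s["ee_rot"]).as_matrix().round(3),s["joint_pos"].round(2),s["gripper_width"],s["contact_force"],im["pose"].round(3))
r=lambda a,w,h:cv2.resize(a,(w,h),interpolation=cv2.INTER_CUBIC)
a=r(im["pixels"][130:390,190:360],392,600)
print(proj(sc,"scene",(.455,.154,.05)),proj(sd,"side",(.455,.154,.05)))
p=proj(sc,"scene",(.455,.154,.05)).astype(int);q=proj(sd,"side",(.455,.154,.05)).astype(int)
b=r(sc["pixels"][p[1]-30:p[1]+30,p[0]-40:p[0]+40],400,300);c=r(sd["pixels"][q[1]-30:q[1]+30,q[0]-40:q[0]+40],400,300)
cv2.imwrite("pics/w3.png",np.hstack([a,np.vstack([b,c])])[:,:,::-1])
E
```

```text
time: 6.9
tool_pos: [0.4598, 0.1522, 0.0701]
ee_rot: [0.102, 0.995, -0.0, -0.0]
contact_force: [0.4, -0.0, -2.1]
gripper_width: 0.0488
gripper_force: 42.4
time: 7.2
tool_pos: [0.4603, 0.1536, 0.0722]
ee_rot: [0.101, 0.995, 0.0, 0.001]
contact_force: [-0.3, -0.3, -0.6]
gripper_width: 0.0484
gripper_force: 42.4
[0.46018312 0.15383892 0.07226351] [[-0.98   0.2    0.002]
 [ 0.2    0.98   0.001]
 [-0.002  0.001 -1.   ]] [-0.25  0.8  -0.28  2.1   0.68  0.32  0.27] 0.0491224628058915 [-0.13250518  0.43088725 -1.99693127] [[ 0.201  0.93   0.307  0.381]
 [ 0.979 -0.192 -0.062  0.17 ]
 [ 0.001  0.313 -0.95   0.214]
 [ 0.     0.     0.     1.   ]]
[208.28597071 191.98022334] [251.40072771 175.11651955]
```

View pics/w3.png

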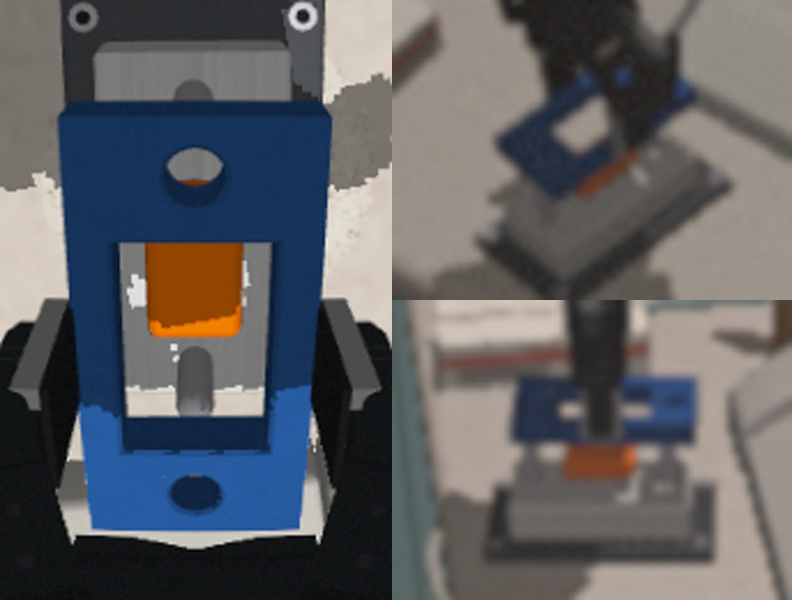

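Run:
```python
from h import *
import pickle
im=pickle.load(open("w3.pkl","rb"))[0]
k=170/392.
f=lambda u,v,z:at(im,"wrist",(190+u*k-.3,130+v*k-.3),z)
T=np.array([[.98,-.2],[.2,.98]]);  # rows: along x_lower, y_lower
def o(n,P): print(n,(T@(np.asarray(P)[:2]-[.4602,.1538])*1e3).round(1))
for z in(.030,): 
    o("near base edge",f(193,80,z));o("far base edge",f(195,346,z))
o("block L",f(97,50,.03));o("block R",f(290,50,.03));o("screwL",f(83,17,.009));o("screwR",f(303,16,.009))
o("pad near edge L far",f(150,335,.05)); o("pad far R",f(242,335,.05))
for z in(.0835,.0815):
  print(z)
  o("hole near",f(195,176,z));o("hole far",f(195,494,z))
  o("frame near",f(195,116,z)); o("frame far",f(195,528,z)); o("left",f(78,450,z));o("right",f(310,450,z))
```

```text
near base edge [-47.6  -0.3]
far base edge [28.  0.]
block L [-55.4 -24.2]
block R [-55.3  23.7]
screwL [-61.8 -30.6]
screwR [-61.9  29.9]
pad near edge L far [ 13.  -11.3]
pad far R [13.  11.8]
0.0835
hole near [-39.5   0.1]
hole far [36.4 -0.1]
frame near [-50.7   0.1]
frame far [47.6 -0.1]
left [ 23.8 -25.8]
right [23.9 25.3]
0.0815
hole near [-38.8   0.1]
hole far [38.2 -0.1]
frame near [-50.3   0.1]
frame far [49.5 -0.1]
left [ 25.4 -26.2]
right [25.5 25.7]
```

The lateral fit is right, but the frame sits about 4 mm too far along +x of the lower half. I'll correct that, then lower slowly.

```bash
python3 -m inch '1 .098 0 0 0;1 0 0 .1 0;1 0 0 .1 0;1 0 0 .1 0;1 0 0 .1 0;1 0 0 .1 0;1 0 0 0 0' 25; python3 -m inch '1 0 0 0 0;1 0 0 0 0'
python3 - <<'E'
from h import *
import pickle
im=bot.get_image("wrist");pickle.dump(im,open("w4.pkl","wb"))
print(bot.state()["tool_pos"],bot.state()["contact_force"])
cv2.imwrite("pics/w4.png",cv2.resize(im["pixels"][130:390,190:360],(392,600),interpolation=cv2.INTER_CUBIC)[:,:,::-1])
E
```

```text
time: 8.05
tool_pos: [0.4554, 0.1545, 0.0507]
ee_rot: [0.1, 0.995, -0.0, -0.0]
contact_force: [0.9, 0.3, -1.4]
gripper_width: 0.0489
gripper_force: 42.4
time: 8.25
tool_pos: [0.4557, 0.1546, 0.0514]
ee_rot: [0.1, 0.995, 0.0, 0.0]
contact_force: [-0.3, -0.7, -1.1]
gripper_width: 0.0488
gripper_force: 42.4
[0.45571944 0.15465058 0.05142307] [-0.27457653  0.26262917 -0.9686413 ]
```

No force with the dowels about 12 mm into the holes, so it's on. I'll seat it.

```bash
python3 -m inch '1 0 0 .1 0;1 0 0 .1 0;1 0 0 .1 0;1 0 0 .08 0;1 0 0 0 0;1 0 0 0 0'; python3 -m inch '1 0 0 .05 0;1 0 0 .03 0;1 0 0 0 0'
```

```text
time: 8.9
tool_pos: [0.4556, 0.1546, 0.036]
ee_rot: [0.1, 0.995, -0.0, -0.0]
contact_force: [-0.3, 0.4, -0.5]
gripper_width: 0.0486
gripper_force: 42.4
time: 9.2
tool_pos: [0.4557, 0.1547, 0.033]
ee_rot: [0.1, 0.995, 0.0, 0.0]
contact_force: [0.7, -1.4, -1.3]
gripper_width: 0.0486
gripper_force: 42.4
```

```bash
python3 -m inch '1 0 0 .03 0;1 0 0 .03 0;1 0 0 0 0';python3 -m inch '-1 0 0 0 0;-1 0 0 0 0;-1 0 0 0 0;-1 0 0 0 0;-1 0 0 0 0;-1 0 0 0 0;-1 0 0 0 0'; python3 -m inch '-1 0 0 -.2 0;-1 0 0 -.5 0;-1 0 0 -.9 0;-1 0 0 -.9 0;-1 0 0 -.5 0;-1 0 0 0 0;-1 0 0 0 0'
python3 - <<'E'
from h import *
import pickle
from scipy.spatial.transform import Rotation as R
im=bot.get_image("wrist");pickle.dump(im,open("w5.pkl","wb"))
s=bot.state();print(s["tool_pos"],R.from_quat(s["ee_rot"]).as_matrix().round(3))
cv2.imwrite("pics/w5.png",im["pixels"][:,:,::-1])
hsv=cv2.cvtColor(im["pixels"],cv2.COLOR_RGB2HSV)
m=cv2.inRange(hsv,(105,120,40),(125,255,255))
for z in(.044,.050): print(z,rect(im,"wrist",m,z,1500))
E
```

```text
time: 9.5
tool_pos: [0.4557, 0.1546, 0.0328]
ee_rot: [0.1, 0.995, 0.0, 0.001]
contact_force: [-2.9, -1.0, 26.7]
gripper_width: 0.049
gripper_force: 45.3
time: 10.2
tool_pos: [0.4556, 0.1546, 0.0304]
ee_rot: [0.1, 0.995, -0.0, -0.0]
contact_force: [-0.2, 0.4, 0.6]
gripper_width: 0.0852
gripper_force: 0.0
time: 10.9
tool_pos: [0.4557, 0.1542, 0.1509]
ee_rot: [0.101, 0.995, 0.0, 0.0]
contact_force: [0.6, 0.2, -0.4]
gripper_width: 0.0851
gripper_force: 0.0
[0.45523953 0.15408877 0.15020124] [[-0.98   0.2   -0.001]
 [ 0.2    0.98  -0.001]
 [ 0.    -0.001 -1.   ]]
0.044 [(0.454, 0.1553, 100.7, 50.3, -11.4)]
0.05 [(0.4521, 0.1556, 98.2, 49.1, -11.4)]
```

View pics/w5.png

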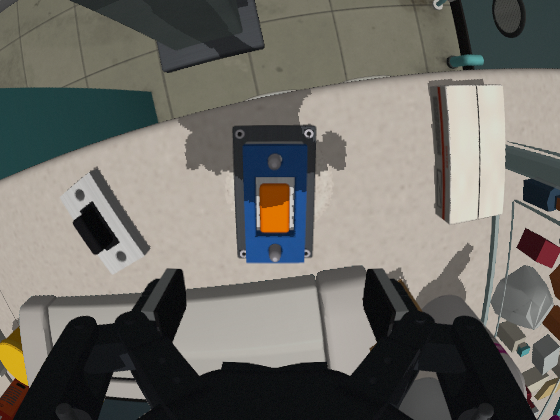

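The frame lies flush: both dowels show through it at (275,160) and (275,252), and it pressed down with 27 N before release. Next is the upper half.

```bash
python3 -m inch '-1 -.05 -.4 0 0;-1 -.12 -.8 0 -.8;-1 0 0 0 -.8;-1 0 0 0 -.8;-1 0 0 0 -.8;-1 0 0 0 -.43;-1 0 0 0 0'
python3 - <<'E'
from h import *
from scipy.spatial.transform import Rotation as R
s=bot.state();M=R.from_quat(s["ee_rot"]).as_matrix();d=np.array([.4475,-.0235])-s["tool_pos"][:2]
print(s["tool_pos"],M.round(3),(M[:2,:2].T@d/.04).round(2))
E
```

```text
time: 11.65
tool_pos: [0.4518, 0.1059, 0.1493]
ee_rot: [-0.152, 0.988, -0.0, -0.001]
contact_force: [0.2, 0.6, -0.8]
gripper_width: 0.0855
gripper_force: 0.0
[0.45180881 0.10588829 0.1492994 ] [[-0.954 -0.301 -0.003]
 [-0.301  0.954 -0.001]
 [ 0.003  0.    -1.   ]] [ 1.08 -3.05]
```

```bash
python3 -m inch '-1 .2 -.55 0 0;-1 .25 -.7 0 0;-1 .25 -.7 0 0;-1 .23 -.7 0 0;-1 .15 -.4 0 0;-1 0 0 0 0;-1 0 0 0 0;-1 0 0 0 0'
python3 - <<'E'
from h import *
import pickle
from scipy.spatial.transform import Rotation as R
im=bot.get_image("wrist");pickle.dump(im,open("w6.pkl","wb"))
s=bot.state();M=R.from_quat(s["ee_rot"]).as_matrix();print(s["tool_pos"],M.round(3))
p=proj(im,"wrist",(.4475,-.0235,.018)).astype(int);print(p)
x,y=max(p[0]-60,0),max(p[1]-80,0);print(x,y)
cv2.imwrite("pics/w6.png",cv2.resize(im["pixels"][y:y+160,x:x+120],(450,600),interpolation=cv2.INTER_CUBIC)[:,:,::-1])
E
```

```text
time: 12.45
tool_pos: [0.4484, -0.0215, 0.1504]
ee_rot: [-0.153, 0.988, 0.001, 0.0]
contact_force: [-0.1, 0.6, 0.6]
gripper_width: 0.0852
gripper_force: 0.0
[ 0.44841542 -0.02150703  0.15048   ] [[-0.953 -0.303  0.   ]
 [-0.303  0.953  0.001]
 [-0.001  0.001 -1.   ]]
[271 197]
211 117
```

View pics/w6.png

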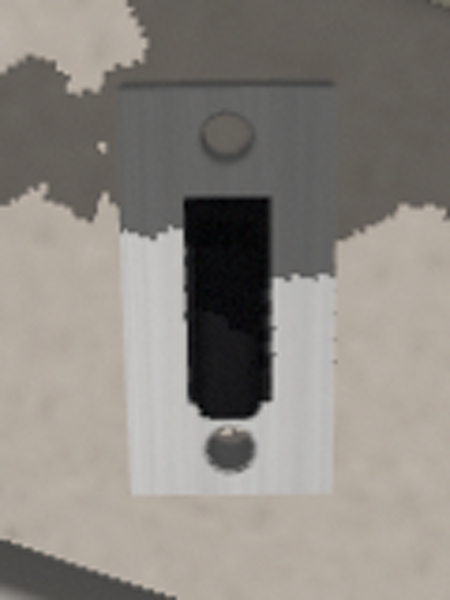

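The upper half sits straight under the gripper, with holes at crop (227,135) and (230,448), that is full-image (271.5,153) and (272,236.5). That was the tenth picture; everything from here is numeric.

Run:
```python
from h import *
import pickle
def lf(T,t,P): return (T@(np.asarray(P)[:2]-t)*1e3).round(1)
im=pickle.load(open("w6.pkl","rb"))
f=lambda u,v,z:at(im,"wrist",(211+u/3.75-.37,117+v/3.75-.37),z)
a=f(227,135,.018)[:2];b=f(230,448,.018)[:2];d=b-a
print("holes",((a+b)/2).round(4),np.hypot(*d),np.degrees(np.arctan2(d[1],d[0])))
t=np.array([.4484,-.0215]);ux=np.array([.953,.303]);T=np.array([ux,[-.303,.953]])
for n,q in dict(h1=(227,135),h2=(230,448),near=(228,86),far=(230,494),l=(125,300),r=(333,300)).items(): print(n,lf(T,t,f(*q,.018)))
# grip top
for n,q in dict(l=(186,320),r=(271,320),nr=(228,198)).items(): print(n,lf(T,t,f(*q,.046)))
# same for seated frame in w5
im=pickle.load(open("w5.pkl","rb"));t=np.array([.4554,.1542]);T=np.array([[.98,-.2],[.2,.98]])
hsv=cv2.cvtColor(im["pixels"],cv2.COLOR_RGB2HSV);m=cv2.inRange(hsv,(105,120,40),(125,255,255))
r=rect(im,"wrist",m,.044,1500)[0];print("frame",r,lf(T,t,r[:2]))
```

```text
holes [ 0.4459 -0.0239] 0.07642452885807832 17.975245521239994
h1 [-41.4  -1.8]
h2 [35.1 -1.3]
near [-52.6  -1.5]
far [47.5 -1.4]
l [ -2.5 -25.8]
r [-2.4 23. ]
l [ -6.1 -10.4]
r [-6.   7.6]
nr [-32.3  -1.4]
frame (0.454, 0.1553, 100.7, 50.3, -11.4) [-1.6  0.8]
```

```bash
python3 -m inch '-1 .07 -.037 .5 -.05;-1 0 0 .8 0;-1 0 0 .8 0;-1 0 0 .6 0;-1 0 0 .3 0;-1 0 0 .15 0;-1 0 0 0 0;-1 0 0 0 0;-1 0 0 0 0'; python3 -m inch '1 0 0 0 0;1 0 0 0 0;1 0 0 0 0;1 0 0 0 0;1 0 0 0 0;1 0 0 0 0;1 0 0 0 0;1 0 0 0 0;1 0 0 0 0;1 0 0 0 0' 80
```

```text
time: 13.4
tool_pos: [0.4464, -0.0249, 0.0249]
ee_rot: [-0.156, 0.988, 0.0, 0.001]
contact_force: [0.5, -0.2, 0.0]
gripper_width: 0.0853
gripper_force: 0.0
time: 14.4
tool_pos: [0.446, -0.0253, 0.0247]
ee_rot: [-0.156, 0.988, 0.0, 0.0]
contact_force: [-0.9, 0.8, 5.5]
gripper_width: 0.0123
gripper_force: 78.9
```

```bash
python3 -m inch '1 0 0 -.2 0;1 0 0 -.5 0;1 0 0 -.8 0;1 0 0 -.7 0;1 0 0 0 .7;1 0 0 0 .8;1 0 0 0 .8;1 0 0 0 .8;1 0 0 0 .59;1 0 0 0 0'
python3 - <<'E'
from h import *
from scipy.spatial.transform import Rotation as R
s=bot.state();M=R.from_quat(s["ee_rot"]).as_matrix();d=np.array([.4556,.1546])+[-.0016*.98,.0016*.2]-s["tool_pos"][:2]
print(s["tool_pos"],M.round(3),s["gripper_width"],s["contact_force"],(M[:2,:2].T@d/.04).round(3))
E
```

```text
time: 15.4
tool_pos: [0.4456, -0.0256, 0.1121]
ee_rot: [0.101, 0.995, -0.0, -0.0]
contact_force: [0.1, -0.8, -2.0]
gripper_width: 0.0124
gripper_force: 78.5
[ 0.44562814 -0.02564707  0.112145  ] [[-0.98   0.201 -0.001]
 [ 0.201  0.98  -0.001]
 [ 0.001 -0.001 -1.   ]] 0.012373949319890205 [ 0.13050297 -0.7703053  -2.01494586] [0.703 4.464]
```

```bash
python3 -m inch '1 .063 .4 0 0;1 .12 .8 0 0;1 .13 .8 0 0;1 .13 .8 0 0;1 .13 .8 0 0;1 .07 .464 0 0;1 .06 .4 0 0;1 0 0 0 0;1 0 0 0 0;1 0 0 0 0'
python3 - <<'E'
from h import *
import pickle
from scipy.spatial.transform import Rotation as R
im=bot.get_image("wrist");pickle.dump(im,open("w7.pkl","wb"))
S=[bot.state()["tool_pos"]]
for i in range(4): bot.get_image("wrist");S.append(bot.state()["tool_pos"])
p=np.mean(S,0);print(p)
T=np.array([[.98,-.2],[.2,.98]])
print("err",T@(np.array([.4556,.1546])+[-.0016*.98,.0016*.2]-p[:2])*1e3)
z=p[2]+.018-.0247
# sample intensity profile along lower x axis through TCP at plate-top height
g=cv2.cvtColor(im["pixels"],cv2.COLOR_RGB2GRAY)
def prof(y,xs):
    return [int(g[tuple(np.round(proj(im,"wrist",np.r_[p[:2]+T.T@np.array([x,y])/1e3,z])).astype(int)[::-1])]) for x in xs]
print(list(zip(range(-60,-26),prof(0,range(-60,-26)))))
print(list(zip(range(-60,-40),prof(15,range(-60,-40)))))
print(list(zip(range(-32,-18),prof(range(1)[0],range(-32,-18)))))
E
```

```text
time: 16.4
tool_pos: [0.4541, 0.153, 0.1122]
ee_rot: [0.102, 0.995, -0.001, -0.0]
contact_force: [0.5, 0.2, -3.0]
gripper_width: 0.0121
gripper_force: 78.5
[0.45435213 0.1537717  0.1124256 ]
err [-0.5433846   1.06130639]
[(-60, 54), (-59, 35), (-58, 43), (-57, 43), (-56, 45), (-55, 40), (-54, 78), (-53, 77), (-52, 85), (-51, 85), (-50, 85), (-49, 100), (-48, 115), (-47, 115), (-46, 114), (-45, 114), (-44, 100), (-43, 52), (-42, 42), (-41, 111), (-40, 115), (-39, 117), (-38, 80), (-37, 68), (-36, 85), (-35, 86), (-34, 85), (-33, 84), (-32, 91), (-31, 111), (-30, 114), (-29, 114), (-28, 115), (-27, 115)]
[(-60, 46), (-59, 34), (-58, 44), (-57, 45), (-56, 43), (-55, 43), (-54, 43), (-53, 44), (-52, 84), (-51, 84), (-50, 82), (-49, 94), (-48, 109), (-47, 110), (-46, 111), (-45, 109), (-44, 110), (-43, 109), (-42, 110), (-41, 110)]
[(-32, 91), (-31, 111), (-30, 114), (-29, 114), (-28, 115), (-27, 115), (-26, 115), (-25, 114), (-24, 72), (-23, 10), (-22, 12), (-21, 13), (-20, 16), (-19, 12)]
```

```bash
python3 -m inch '1 .012 .025 .2 0;1 0 0 .2 0;1 0 0 .14 0;1 0 0 .1 0;1 0 0 .1 0;1 0 0 .1 0;1 0 0 0 0;1 0 0 0 0'
python3 - <<'E'
from h import *
S=[];F=[]
for i in range(4): bot.get_image("wrist");s=bot.state();S.append(s["tool_pos"]);F.append(s["contact_force"])
print(np.mean(S,0).round(4),np.mean(F,0).round(2))
E
```

```text
time: 17.45
tool_pos: [0.454, 0.1557, 0.0788]
ee_rot: [0.101, 0.995, -0.0, -0.0]
contact_force: [0.2, -2.1, -2.8]
gripper_width: 0.0122
gripper_force: 78.6
[0.454  0.1558 0.0789] [-0.25 -1.79 -3.5 ]
```

```bash
python3 -m inch '1 0 -.02 0 0;1 0 0 .05 0;1 0 0 .05 0;1 0 0 .05 0;1 0 0 0 0;1 0 0 0 0'
python3 - <<'E'
from h import *
S=[];F=[]
for i in range(4): bot.get_image("wrist");s=bot.state();S.append(s["tool_pos"]);F.append(s["contact_force"])
print(np.mean(S,0).round(4),np.mean(F,0).round(2))
E
```

```text
time: 18.25
tool_pos: [0.4541, 0.1553, 0.073]
ee_rot: [0.101, 0.995, -0.0, 0.0]
contact_force: [0.5, -2.4, 2.7]
gripper_width: 0.0122
gripper_force: 79.4
[0.4541 0.1553 0.073 ] [ 0.37 -2.36  2.24]
```

The force rose by 5.4 N on reaching the pad, which is the stated preload. I'll press on.

```bash
python3 -m inch '1 0 -.01 .04 0;1 0 0 .04 0;1 0 0 .04 0;1 0 0 0 0;1 0 0 0 0'; python3 -m inch '1 0 0 .03 0;1 0 0 .03 0;1 0 0 0 0;1 0 0 0 0;1 0 0 0 0'
```

```text
time: 18.95
tool_pos: [0.4542, 0.1553, 0.0687]
ee_rot: [0.101, 0.995, 0.0, 0.001]
contact_force: [0.0, -2.5, 9.9]
gripper_width: 0.0125
gripper_force: 80.1
time: 19.45
tool_pos: [0.4542, 0.1553, 0.0686]
ee_rot: [0.101, 0.995, 0.0, 0.002]
contact_force: [-4.8, -3.8, 38.2]
gripper_width: 0.0124
gripper_force: 84.4
```

The plate stopped at z = 0.0686, the shut height, and the force climbed steeply to 38 N. I'll ease off a little, check, and hand in.

```bash
python3 -m inch '1 0 0 -.015 0;1 0 0 0 0;1 0 0 0 0;1 0 0 0 0'
python3 - <<'E'
from h import *
im=bot.get_image("side");s=bot.state()
print(s["tool_pos"],s["contact_force"],s["gripper_force"],s["gripper_width"],np.abs(s["joint_vel"]).max())
if 12<s["contact_force"][2]<45 and abs(s["tool_pos"][2]-.0686)<.001: print(bot.close_job())
E
```

```text
time: 19.85
tool_pos: [0.4542, 0.1553, 0.0687]
ee_rot: [0.101, 0.995, 0.0, 0.001]
contact_force: [-3.6, -3.8, 30.5]
gripper_width: 0.0122
gripper_force: 83.2
[0.45421017 0.15532808 0.06865338] [-4.17622926 -4.24933939 31.88611749] 83.24644446372986 0.012418969824605641 0.0017638963743613432
the job is handed in; nothing more can be done
None
```

The job is handed in at about 20 s with the frame seated flush on the lower half and released, and the upper half pressed shut on it (about 31 N down, black grip held at about 83 N); the final closure was checked by height and force only, and the hand-in returned no verdict.

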